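# Right the fallen support pillar under the clamped rail and pack the gap

### The arm

A 7-joint arm with a two-finger parallel gripper is mounted at the origin on a cart in front of the work surface, level with it; the furniture and walls round the work are solid. World frame = base frame: x ahead of the robot, y to its left, z up, the work surface at z = 0. Lengths are in mm, angles in rad, forces in N, time in s.
With the tool pointing down it reaches from about 400 to 850 mm from the base axis. Payload 10.4 kg.
Tool frame: the origin (TCP) lies midway between the tips of the shut fingers; the grasp point (between the pads) lies 19 mm behind it; z points along the fingers, y is the line along which they close (so a half turn about z gives the same grasp; the last joint's range is limited). The gripper opens to 87 mm and grips with 3 to 60 N. Pads are 19 mm wide; open, the fingers measure 117 mm over their backs; the gripper's body (75 mm by 190 mm) begins 51 mm behind the grasp point.
Start: joints at [-1.35, 0.332, -0.065, 1.46, 0.022, 1.35, -0.088], TCP at [150.855, 606.543, 222.576] pointing down, gripper open.
Joint ranges: [-2.6, 2.6], [-0.5, 2.12], [-1.47, 1.34], [0.16, 2.42], [-1.27, 4.41], [0.06, 2.06], [-2.6, 2.6]. Speed limits (rad/s): [2.22, 2.22, 2.79, 2.79, 3.14, 3.14, 3.14].

### API

Orientations are given as a rotation vector (axis times angle).
In Python, from workcell import env gives the robot as it stands.
- The arm moves only by the shell command python3 -m jog 'ROWS' [FORCE]. ROWS is text: rows parted by semicolons, each of 7 numbers parted by spaces: the shift along the world's x, y, z in mm, then the turn, a rotation vector about the world's x, y, z in degrees, then the finger opening in mm, from 0 to 87. In form: tx ty tz rx ry rz fingers; .... A call has 1 to 20 rows; each row is the pose to reach, as a shift and turn from the pose commanded when the call began; what a row does not reach only later rows make up. A row lasts 1/10 s, in which the tool goes at most 50 mm and 8.59 degrees, less where a joint would pass 70% of its speed; a pose out of reach is approached as far as the arm can. A call with a gripper value outside its range is refused whole. The fingers move at their own pace and stop on an object; FORCE is the grip in N (left out, the last holds). Time passes only in rows, so rows that repeat a pose let the fingers close. It gives the time, the measured TCP pose, the force, the opening and the grip force at its end, in the units of the state.
- env.get_state(): the state, without advancing time (a new reading comes with each control period).
- env.grab_frame(name): name is "scene" or "top"; returns a dict with "img" (384x512x3 uint8, blue, green, red), "fx", "fy", "cx", "cy" (pixels), "world_to_cam" (4x4, takes a point from world to camera coordinates). Camera axes: x right, y down, z forward; pixel columns grow to the right and rows downward; lengths in mm; the calibration is good to about 2 mm. A picture is of the moment at which its call begins. There is no depth.
- env.sign_off(): hands the job in; it is judged then, once.
The state is a dict: "time_s": time; "joints": joint angles; "qd": joint speeds; "effort": joint torques, N m; "ee_pos": TCP position; "tcp_rot": TCP orientation; "contact_force": force on the tool from outside, world axes, zero at the start; "wrist_torque": the same for the moment, N m; "opening": finger opening in mm; "grip_force": force on a finger pad.
Only numpy, scipy, OpenCV 4.12 (cv2) and the standard library are available. Lean on these libraries where they do the work, as an engineer would, in place of code of your own. Each camera call takes 0.05 s, during which the arm holds its last target. There are 200 camera calls.

### The job

The support for the free end of the aluminium rail in the vice has fallen over. Stand it upright on its broad foot under the free end of the rail and let go of it, then slide one packer flat, right across the rail, into the gap between its head and the rail: the thickest of the three that will go in. Do not knock over the glue bottle or the screw jar.

Things in the scene. Friction and masses are not known exactly. Their poses are not given: they have to be found in the camera images.
- vice: Blue bench vice, fixed, 150 mm high, standing left of the work. Origin under its jaws, on the bench. It is closed on the rail; its screw and tommy bar stick out to -x by 120 mm.
- rail_end (a point): Free end of the aluminium box-section rail (25 x 25 mm, 410 mm long, level, held fast, does not move) that sticks out of the vice. The point is the middle of the UNDERSIDE at the very end. Its y axis runs along the rail from the free end towards the vice, x across the rail away from the robot, z up. The underside is 118 to 126 mm above the bench, different every time, so the gap over the standing pillar is 8 to 16 mm; readings may be 1 to 2 mm out.
- pillar_mid (a point): Middle (half-way up, on the axis) of the loose steel support pillar, lying on its side at the start. 110 mm high, about 0.6 kg. Foot plate 70 x 70 x 8 mm, green square column 28 x 28 mm with 94 mm free between the plates, head plate 44 x 44 x 8 mm. z runs along the axis from foot to head. As it lies, z points about level away from the robot (head 7 degrees lower than level), two faces of the column are upright and y is level, across the column.
- pillar_head (a point): Centre of the head plate's outer face, the top of the pillar when it stands; 55 mm from pillar_mid, same axes.
- packer_yellow_mid (a point): Centre of the yellow plastic packer, 110 x 30 mm, 6 mm thick, lying flat on the bench beside the other two, in any order, lengthwise roughly away from the robot. x along its length, y across, z up (thickness). Both ends have a stepped lead-in: the last 6 mm are 1.5 mm lower above and below. A packer gripped at one end may droop in the fingers, 1 to 3 mm at the far end.
- packer_blue_mid (a point): Centre of the blue plastic packer, 110 x 30 mm, 10 mm thick; otherwise like the yellow one.
- packer_red_mid (a point): Centre of the red plastic packer, 110 x 30 mm, 14 mm thick; otherwise like the yellow one.
- glue_bottle_mid (a point): Half-way up the loose glue bottle (55 mm diameter, 147 mm high) standing behind the rail; z is its upright axis. Bystander.
- screw_jar_mid (a point): Half-way up the loose jar of screws with a yellow cap (60 mm diameter, 76 mm high) standing at the back right; z is its upright axis. Bystander.
Not all that is in view belongs to the job. There is more than one size of the part that bears packer_blue_mid; the job needs the larger.

How it is judged (in metres and radians):
On the way:
1. the pillar stands upright on its foot under the free end of the rail, let go (angle between pillar_head's own z axis and vertical below 0.06 rad and height (world z) of pillar_head between 0.106 and 0.114 m and x of pillar_head in the frame of rail_end between -0.026 and 0.026 m and y of pillar_head in the frame of rail_end between -0.005 and 0.09 m and contact force between the fingers and pillar below 0.1 N), for 0.2 s.
At the end, for the whole second after the job is handed in: Pillar upright (3 deg) on the bench, head under the rail's last 90 mm and within 26 mm of its centre line; the thickest packer that goes in lies flat on the head, across under the rail (20 deg), middle within 35 mm of rail line and head centre, under 5.2 mm play (red: any); all let go, at rest (angle between pillar_head's own z axis and vertical below 0.06 rad and height (world z) of pillar_head between 0.106 and 0.114 m and x of pillar_head in the frame of rail_end between -0.026 and 0.026 m and y of pillar_head in the frame of rail_end between -0.005 and 0.09 m and ((angle between packer_yellow_mid's own z axis and vertical below 0.12 rad and height (world z) of packer_yellow_mid between 0.11 and 0.119 m and x of packer_yellow_mid in the frame of rail_end between -0.035 and 0.035 m and horizontal distance between packer_yellow_mid and pillar_head below 0.035 m and y of packer_yellow_mid in the frame of rail_end between -0.01 and 0.1 m and angle between the x axis of packer_yellow_mid and the x axis of rail_end, either way round below 0.35 rad and height (world z) of rail_end below 0.1212 m) or (angle between packer_blue_mid's own z axis and vertical below 0.12 rad and height (world z) of packer_blue_mid between 0.112 and 0.121 m and x of packer_blue_mid in the frame of rail_end between -0.035 and 0.035 m and horizontal distance between packer_blue_mid and pillar_head below 0.035 m and y of packer_blue_mid in the frame of rail_end between -0.01 and 0.1 m and angle between the x axis of packer_blue_mid and the x axis of rail_end, either way round below 0.35 rad and height (world z) of rail_end below 0.1252 m) or (angle between packer_red_mid's own z axis and vertical below 0.12 rad and height (world z) of packer_red_mid between 0.114 and 0.123 m and x of packer_red_mid in the frame of rail_end between -0.035 and 0.035 m and horizontal distance between packer_red_mid and pillar_head below 0.035 m and y of packer_red_mid in the frame of rail_end between -0.01 and 0.1 m and angle between the x axis of packer_red_mid and the x axis of rail_end, either way round below 0.35 rad)) and linear speed of pillar below 0.01 m/s); the robot touches nothing.
It fails at once if the glue bottle is knocked over (angle between glue_bottle_mid's own z axis and vertical above 0.6 rad).
It fails at once if the screw jar is knocked over (angle between screw_jar_mid's own z axis and vertical above 0.6 rad).
It also fails if it takes over 72 s, if anything falls off the work surface, if the arm or the gripper's body presses on something with over 40 N, if the wrist force passes 120 N, or if a joint passes its speed limit or range.

## Working session

There is one attempt and no reset: what is moved stays moved. The work goes in short steps, Python scripts to look and compute and a shell command to move; the robot and the scene stay as the last step left them, time stands still between calls to the robot, and variables do not carry over. Pictures are saved under pics/ and viewed, at most 10 in all, crops included, and the job is handed in when it is done.

```bash
mkdir -p pics; ls
python3 - <<'E'
from workcell import env
import cv2,numpy as np
s=env.get_state(); print(s['time_s'],s['ee_pos'],s['tcp_rot'],s['opening'])
for n in("scene","top"):
    f=env.grab_frame(n); cv2.imwrite(f"pics/{n}0.png",f['img']); print(n,f['fx'],f['fy'],f['cx'],f['cy'],np.round(f['world_to_cam'],3).tolist())
E
```

```text
pics
0.0 [150.75359522 606.12168746 221.72426573] [-3.81903035e-01 -3.11816736e+00  2.32724700e-03] 87.10528619026377
scene 403.15990582858274 403.15990582858274 253.88432853718362 190.81959630336036 [[0.773, -0.635, 0.009, -288.588], [-0.448, -0.555, -0.701, 399.347], [0.45, 0.537, -0.713, 804.264], [0.0, 0.0, 0.0, 1.0]]
top 371.5017322475278 371.5017322475278 257.41011609549895 193.85408454614873 [[0.016, -1.0, 0.014, 172.823], [-0.997, -0.017, -0.069, 512.452], [0.069, -0.013, -0.998, 994.174], [0.0, 0.0, 0.0, 1.0]]
```

View pics/scene0.png

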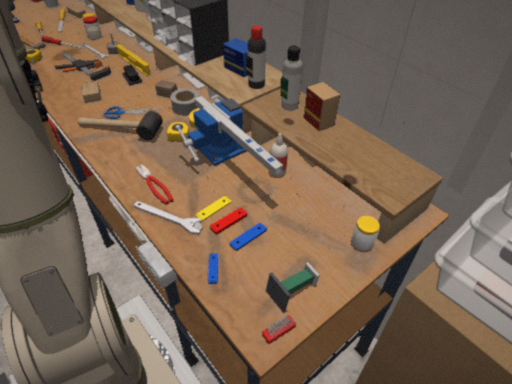

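View pics/top0.png

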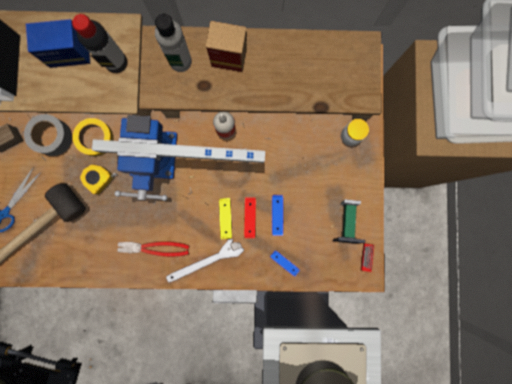

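The pictures show the rail's free end at top (264,157) and scene (277,170). The candidates for each part, by top pixel:
- **Packers:** yellow (226,217), red (250,217), large blue (278,215). The small blue at (285,263) is the decoy. The red clamp at (368,257) is not a packer.
- **Pillar:** (348,220), foot towards the robot.

Next I'll measure these and check them in a close crop.

```bash
cat > h.py <<'E'
from workcell import env
import cv2,numpy as np
from scipy.spatial.transform import Rotation as R
def ray(f,u,v):
    T=f['world_to_cam'];Rm=T[:3,:3];c=-Rm.T@T[:3,3]
    return c,Rm.T@np.array([(u-f['cx'])/f['fx'],(v-f['cy'])/f['fy'],1])
def at(f,u,v,z):
    c,d=ray(f,u,v);return c+d*(z-c[2])/d[2]
def proj(f,p):
    q=f['world_to_cam'][:3,:3]@np.array(p,float)+f['world_to_cam'][:3,3]
    return np.array([f['fx']*q[0]/q[2]+f['cx'],f['fy']*q[1]/q[2]+f['cy']])
def tri(f,a,g,b):
    c1,d1=ray(f,*a);c2,d2=ray(g,*b);A=np.stack([d1,-d2],1)
    s=np.linalg.lstsq(A,c2-c1,rcond=None)[0];p,q=c1+d1*s[0],c2+d2*s[1]
    return (p+q)/2,np.linalg.norm(p-q)
def blobs(f,lo,hi,roi,n=3,mn=20):
    x0,y0,x1,y1=roi;h=cv2.cvtColor(f['img'],cv2.COLOR_BGR2HSV)[y0:y1,x0:x1]
    m=cv2.inRange(h,np.array(lo),np.array(hi));k,l,st,ce=cv2.connectedComponentsWithStats(m)
    o=[]
    for i in np.argsort(-st[1:,4])[:n]+1:
        if st[i,4]<mn: continue
        ys,xs=np.where(l==i);o.append((cv2.minAreaRect(np.stack([xs+x0,ys+y0],1).astype(np.float32)),st[i,4]))
    return o
def goto(pos,tz,ty):
    """shift/turn from present pose to TCP pos with tool z=tz, closing axis ty"""
    s=env.get_state();tz=np.array(tz,float);tz/=np.linalg.norm(tz);ty=np.array(ty,float);ty-=tz*(ty@tz);ty/=np.linalg.norm(ty)
    t=R.from_matrix(np.stack([np.cross(ty,tz),ty,tz],1));d=t*R.from_rotvec(s['tcp_rot']).inv()
    print('shift',np.round(np.array(pos)-s['ee_pos'],1),'turn',np.round(np.degrees(d.as_rotvec()),1))
E
python3 - <<'E'
from h import *
t=env.grab_frame('top');s=env.grab_frame('scene')
for n,lo,hi,z in(('yellow',(20,150,80),(35,255,255),6),('red',(0,170,80),(8,255,255),14),('blue',(105,130,60),(125,255,255),10),('green',(55,60,30),(90,255,255),40)):
    for (c,wh,a),ar in blobs(t,lo,hi,(200,180,385,285)):
        b=cv2.boxPoints((c,wh,a));print(n,ar,np.round(c,1),np.round(at(t,*c,z)[:2],1),'corners',[np.round(at(t,*p,z)[:2]).tolist() for p in b])
a=cv2.resize(t['img'][130:290,200:400],(800,640),interpolation=cv2.INTER_CUBIC)
b=cv2.resize(s['img'][130:200,230:330],(800,560),interpolation=cv2.INTER_CUBIC)
cv2.imwrite('pics/c1.png',a[:600]);cv2.imwrite('pics/c2.png',b)
E
```

```text
yellow 501 [224.8 218.4] [441.5 269.2] corners [[497.0, 291.0], [499.0, 257.0], [387.0, 248.0], [384.0, 282.0]]
red 467 [249.5 217. ] [446.3 201.8] corners [[500.0, 218.0], [501.0, 188.0], [393.0, 186.0], [392.0, 216.0]]
red 43 [365.2 269.1] [ 311.1 -113. ] corners [[312.0, -97.0], [323.0, -102.0], [310.0, -129.0], [299.0, -124.0]]
red 21 [367.9 244.1] [ 378.3 -120.5] corners [[381.0, -109.0], [384.0, -131.0], [376.0, -132.0], [373.0, -110.0]]
blue 410 [277.  214.5] [454.4 127. ] corners [[507.0, 141.0], [508.0, 114.0], [402.0, 113.0], [401.0, 140.0]]
blue 254 [284.6 262.9] [324.  104.7] corners [[341.0, 145.0], [358.0, 131.0], [308.0, 64.0], [290.0, 78.0]]
green 374 [349.1 220.6] [440.8 -62.7] corners [[398.0, -45.0], [485.0, -50.0], [484.0, -80.0], [397.0, -75.0]]
```

View pics/c1.png

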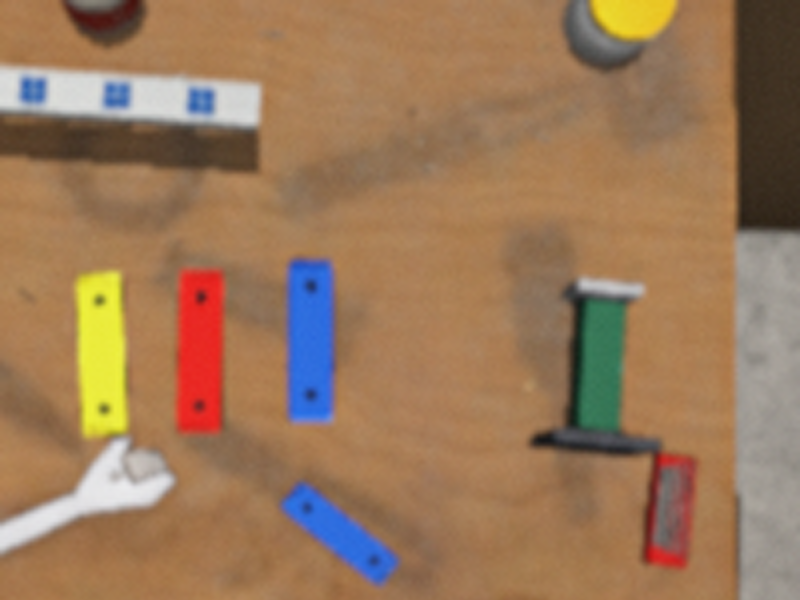

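View pics/c2.png

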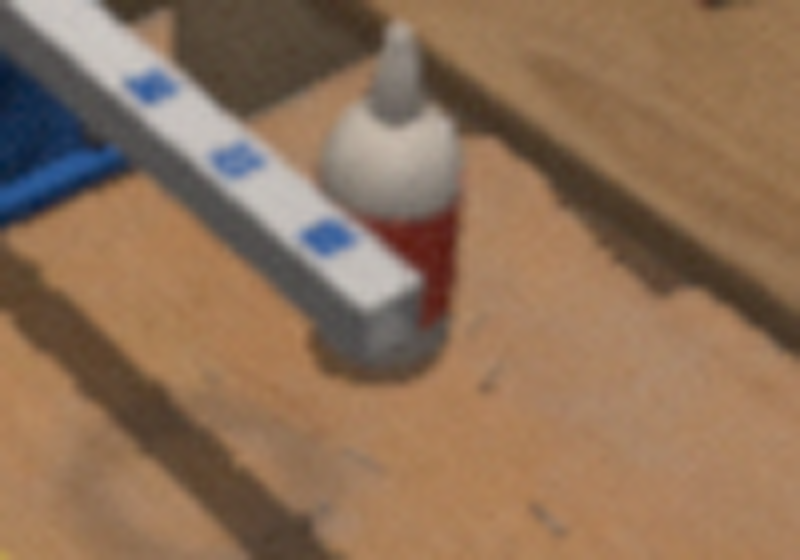

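The crop confirms the large blue packer at top (278,215), with the small decoy at (285,263). The pillar column runs (350,204)–(350,238), with its foot at (349,240). The rail's top end corners are (264.6,162) and (265.5,150.8) in top, and (275.4,168.8) and (282.5,164.8) in scene.

Run:
```python
from h import *
t=env.grab_frame('top');s=env.grab_frame('scene')
n,e1=tri(t,(264.6,162),s,(275.4,168.8));f,e2=tri(t,(265.5,150.8),s,(282.5,164.8));print(n,e1,f,e2)
for z in(143,147,151): print(z,at(t,264.6,162,z)[:2],at(t,265.5,150.8,z)[:2],at(s,275.4,168.8,z)[:2],at(s,282.5,164.8,z)[:2])
# rail direction from marks edges in top
print('rail dir',at(t,265,156.5,147)-at(t,208.5,152.7,147))
b=blobs(t,(55,60,30),(90,255,255),(300,180,385,285))[0];g=blobs(s,(55,60,30),(90,255,255),(250,250,340,320))[0];print(g)
for z in(36,40,44):print(z,at(t,*b[0][0],z)[:2],at(s,*g[0][0],z)[:2])
th=np.radians(3.3)
for a in(15,20,25):
    ax=np.array([np.cos(.122)*np.cos(th),-np.cos(.122)*np.sin(th),-np.sin(.122)])
    y=np.array([np.sin(th),np.cos(th),0]);xp=np.cross(y,ax) # pillar x if right handed
    tz=np.cos(np.radians(a))*xp*(1 if xp[2]<0 else -1)-np.sin(np.radians(a))*ax
    m=np.array([444,-62.5,29]);print(a,tz);goto(m+19*tz+[0,0,100],tz,y)
print(proj(t,(443,-62,29)),proj(s,(443,-62,29)))
```

```text
[577.95789264 166.13452172 150.01773008] 3.948917912529777 [603.72683998 165.19014513 150.34569976] 1.3066867158330266
143 [577.43807028 167.0884532 ] [604.56193757 165.33629325] [585.10739287 170.74789917] [610.20369632 170.7044958 ]
147 [576.81378815 167.21213072] [603.81457561 165.46792154] [582.05032445 167.58270305] [607.00587422 167.53954311]
151 [576.18950601 167.33580825] [603.06721364 165.59954984] [578.99325603 164.41750692] [603.80805211 164.37459041]
rail dir [  -6.61250846 -134.72786151    0.        ]
(((297.44342041015625, 280.6981201171875), (14.47215747833252, 30.98401641845703), 60.945396423339844), np.int32(408))
36 [440.8755411  -63.60079921] [449.38185415 -67.84618775]
40 [440.87143629 -62.5570215 ] [447.38551584 -69.43487102]
44 [440.86733148 -61.51324378] [445.38917753 -71.02355428]
15 [-0.37382524  0.02155463 -0.92724867]
shift [ 286.1 -668.5 -110.9] turn [ 3.3 21.8 10.5]
20 [-0.45308376  0.02612465 -0.89108507]
shift [ 284.6 -668.4 -110.2] turn [ 4.1 26.7 10.5]
25 [-0.52889404  0.03049584 -0.84813978]
shift [ 283.1 -668.3 -109.4] turn [ 4.8 31.7 10.4]
[347.79469664 219.81631257] [293.50566634 282.11785671]
```

```bash
python3 -m jog '250 -306 0 0 0 0 87;250 -306 0 0 0 0 87;250 -306 0 0 0 0 87;250 -306 0 0 0 0 87;250 -306 0 0 0 0 87;250 -306 0 0 0 0 87;250 -306 0 0 0 0 87;284 -668 -50 4 27 10.5 87;284 -668 -50 4 27 10.5 87;284 -668 -50 4 27 10.5 87;284 -668 -50 4 27 10.5 87;284 -668 -50 4 27 10.5 87;284 -668 -50 4 27 10.5 87;284 -668 -50 4 27 10.5 87;284 -668 -100 4 27 10.5 87;284 -668 -100 4 27 10.5 87;284 -668 -100 4 27 10.5 87;284 -668 -100 4 27 10.5 87'
python3 - <<'E'
from h import *
goto(np.array([444,-62.5,29])+19*np.array([-.453,.026,-.891]),(-.453,.026,-.891),(.0576,.998,0))
t=env.grab_frame('top')['img'][130:290,250:400];s=env.grab_frame('scene')['img'][200:340,220:370]
cv2.imwrite('pics/d1.png',np.vstack([cv2.resize(t,(560,300))[:, :],cv2.resize(s,(560,300))]))
E
```

```text
time_s: 2.1
ee_pos: [434.7, -61.3, 122.5]
tcp_rot: [-0.077, -2.664, -0.017]
contact_force: [-0.1, 0.9, 1.0]
opening: 86.8
grip_force: 0.0
shift [   0.7   -0.7 -110.5] turn [ 0.1 -0.3 -0. ]
```

View pics/d1.png

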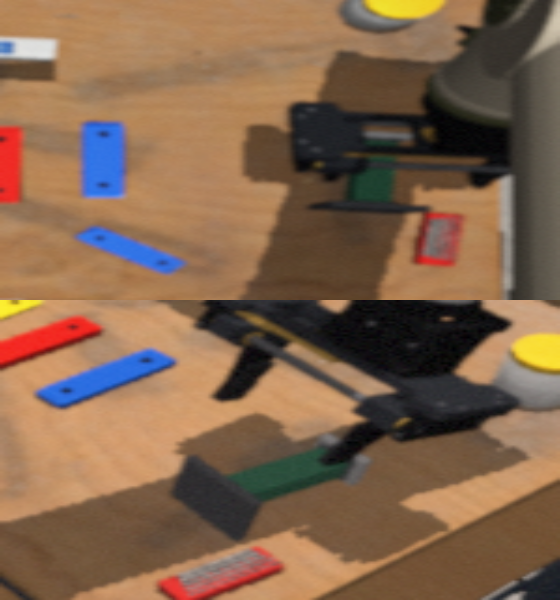

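The crop shows the fingers straddling the green column, which sits between the foot (370,205) and the head, with the fingers on both sides. I'll descend and grip.

```bash
python3 -m jog '0 0 -40 0 0 0 87;0 0 -75 0 0 0 87;0 0 -95 0 0 0 87;0 0 -105 0 0 0 87;0 0 -110 0 0 0 87;0 0 -110 0 0 0 0;0 0 -110 0 0 0 0;0 0 -110 0 0 0 0;0 0 -110 0 0 0 0;0 0 -110 0 0 0 0;0 0 -110 0 0 0 0;0 0 -110 0 0 0 0;0 0 -110 0 0 0 0;0 0 -110 0 0 0 0' 40
```

```text
time_s: 3.6
ee_pos: [435.0, -61.9, 12.6]
tcp_rot: [-0.076, -2.665, -0.016]
contact_force: [0.4, -2.3, -1.1]
opening: 27.6
grip_force: 40.0
```

```bash
cat >> h.py <<'E'
def pillar(mid,a=20,yaw=-2.8):
    c,s=np.cos(np.radians(yaw)),np.sin(np.radians(yaw));h=np.array([c,s,0]);tz=np.cos(np.radians(a))*h-np.sin(np.radians(a))*np.array([0,0,1])
    goto(np.array(mid)+19*tz,tz,(-s,c,0))
E
python3 - <<'E'
from h import *
pillar((500,40,150))
E
```

```text
shift [ 82.8 101.1 130.9] turn [ -5.  -97.1   0.4]
```

```bash
python3 -m jog '0 0 40 0 0 0 0;0 0 80 0 0 0 0;0 0 120 0 0 0 0;0 0 131 -0.4 -8 0 0;0 0 131 -0.8 -16 0 0;0 0 131 -1.2 -24 0 0;10 20 131 -1.6 -32 0 0;20 30 131 -2 -40 0 0;30 40 131 -2.4 -48 0 0;40 50 131 -2.8 -56 0 0;50 60 131 -3.2 -64 0 0;60 70 131 -3.7 -72 0 0;70 80 131 -4 -80 0 0;83 101 131 -4.5 -88 0.3 0;83 101 131 -5 -97 0.4 0;83 101 131 -5 -97 0.4 0;83 101 131 -5 -97 0.4 0;83 101 131 -5 -97 0.4 0;83 101 131 -5 -97 0.4 0' 40
python3 - <<'E'
from h import *
pillar((500,40,150))
t=env.grab_frame('top');s=env.grab_frame('scene')
print(proj(s,(500,40,205)),proj(s,(500,40,95)))
cv2.imwrite('pics/e1.png',s['img'][80:320,150:450].repeat(2,0).repeat(2,1))
E
```

```text
time_s: 5.5
ee_pos: [547.1, 53.8, 168.1]
tcp_rot: [-0.013, 2.301, 0.075]
contact_force: [1.2, 0.6, -4.4]
opening: 28.0
grip_force: 40.0
shift [-29.3 -14.7 -24.6] turn [ -3.  -21.8  -5.2]
[286.96847611 195.06855271] [283.91562878 226.34563442]
```

View pics/e1.png

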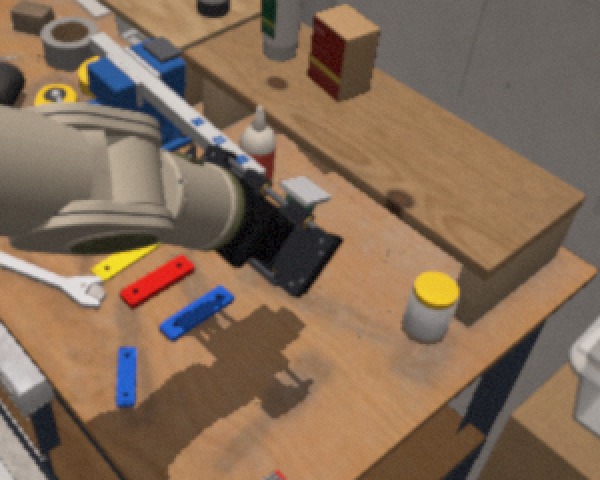

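The pillar head, at crop (305,190), is held clear and still leaning. The arm stopped about 22° short of the commanded turn, so I'll check the joints.

Run:
```python
from h import *
s=env.get_state();print(np.round(s['joints'],2),np.round(s['qd'],2))
for p in((592,100,80),(592,206,59)):
  for a in (20,5): pillar(p,a)
```

```text
[ 0.71 -0.29 -0.87  2.41 -0.97  0.13  2.26] [-0.04 -0.01  0.01 -0.    0.28  0.06 -0.35]
shift [ 62.3  46.7 -95.2] turn [ -3.1 -21.8  -5.1]
shift [ 63.3  46.6 -90.4] turn [ -3.1 -36.8  -5.4]
shift [  62.3  152.7 -116.2] turn [ -3.1 -21.8  -5.1]
shift [  63.3  152.6 -111.4] turn [ -3.1 -36.8  -5.4]
```

The elbow is folded to its limit because the pose is too close to the base. I'll finish the turn while moving outward to the free-end side of the rail.

```bash
python3 -m jog '30 15 -20 0 0 0 0;62 30 -30 0 0 0 0;62 40 -40 -1 -7 -2 0;62 47 -50 -2 -14 -3 0;62 47 -60 -3 -22 -5 0;62 47 -60 -3 -22 -5 0;62 47 -60 -3 -22 -5 0;62 47 -60 -3 -22 -5 0;62 47 -60 -3 -22 -5 0;62 47 -60 -3 -22 -5 0'
python3 - <<'E'
from h import *
print(np.round(env.get_state()['joints'],2));pillar((592,100,80))
E
```

```text
time_s: 6.6
ee_pos: [568.1, 37.5, 250.3]
tcp_rot: [-0.046, 2.124, -0.005]
contact_force: [-0.1, 0.4, -4.9]
opening: 27.9
grip_force: 40.0
[ 0.57 -0.4  -0.71  2.42 -1.26  0.07  2.59]
shift [  41.7   61.6 -176.8] turn [  1.2 -11.7  -4.4]
```

Joints 5, 6 and 7 are at their limits on this branch. The pillar's yaw doesn't matter, so I'll bring it in from the free-end side with the tool heading left (about +60°). To do that I'll first tip back down, then yaw, then pitch up.

Run:
```python
from h import *
pillar((560,0,200),65,0);pillar((560,0,200),65,30);pillar((560,0,200),65,60);pillar((560,0,200),40,60)
```

```text
shift [ -0.1 -37.5 -67.5] turn [ 0.7 33.3 -2.1]
shift [ -1.2 -33.5 -67.5] turn [-8.  32.6 27.1]
shift [ -4.1 -30.5 -67.5] turn [-16.7  30.4  56.2]
shift [ -0.8 -24.9 -62.5] turn [-3.3  8.1 58. ]
```

```bash
python3 -m jog '0 0 0 0 8 0 0;0 -10 -10 0 16 0 0;0 -20 -20 0 24 -1 0;0 -37 -30 1 33 -2 0;0 -37 -40 1 33 -2 0;-1 -36 -50 -2 33 7 0;-1 -35 -50 -5 33 17 0;-1 -34 -50 -8 32.6 27 0;-2 -33 -50 -10 32 34 0;-3 -32 -50 -12 32 41 0;-4 -31 -50 -14 31 48 0;-4 -30 -50 -17 30 56 0;-4 -30 -50 -17 30 56 0;-4 -30 -50 -17 30 56 0'
python3 - <<'E'
from h import *
print(np.round(env.get_state()['joints'],2));pillar((560,0,200),65,60);pillar((560,0,200),40,60);pillar((560,0,200),20,60)
E
```

```text
time_s: 8.0
ee_pos: [564.4, 6.9, 199.3]
tcp_rot: [-1.369, 2.377, 0.294]
contact_force: [0.4, 1.3, -5.6]
opening: 27.6
grip_force: 40.0
[ 1.33  0.44 -1.42  1.81  0.08  1.02  2.57]
shift [ -0.4   0.  -16.5] turn [0.2 0.4 0.2]
shift [  2.9   5.7 -11.5] turn [ 21.8 -12.1   0.3]
shift [ 4.5  8.5 -5.8] turn [ 39.1 -22.2   0.4]
```

Joint 7 is the limit with this grasp, and the half-turned grasp would sit mid-range. I'll lay the pillar down again in free space, regrasp with the gripper turned 180°, and then upend it.

Run:
```python
from h import *
pillar((520,-40,180),65,20);pillar((520,-40,120),90,20);pillar((520,-40,31),117,20)
```

```text
shift [-36.9 -44.2 -36.5] turn [  0.3   0.4 -39.8]
shift [-44.4 -46.9 -98.3] turn [-16.1  19.9 -39.2]
shift [ -52.5  -49.9 -185.2] turn [-33.7  41.  -37.2]
```

```bash
python3 -m jog '-10 -12 -9 0 0 -8 0;-20 -24 -18 0 0 -16 0;-28 -34 -27 0 0 -24 0;-37 -44 -36 0 0 -32 0;-37 -44 -36 0 0 -40 0;-40 -45 -50 -5 7 -40 0;-42 -46 -70 -10 13 -39 0;-44 -47 -98 -16 20 -39 0;-46 -47 -98 -21 26 -39 0;-49 -48 -98 -26 32 -38 0;-51 -49 -98 -30 37 -38 0;-52 -50 -120 -34 41 -37 0;-52 -50 -140 -34 41 -37 0;-52 -50 -160 -34 41 -37 0;-52 -50 -160 -34 41 -37 0'
python3 - <<'E'
from h import *
print(np.round(env.get_state()['joints'],2));pillar((520,-40,31),117,20)
E
```

```text
time_s: 9.5
ee_pos: [511.0, -38.7, 34.2]
tcp_rot: [0.476, -2.622, 0.113]
contact_force: [-0.9, 0.9, -5.4]
opening: 27.7
grip_force: 40.0
[ 0.49  0.79 -0.85  1.52  0.57  1.6   1.45]
shift [  0.9  -4.2 -20.1] turn [ 0.  -0.6 -0.5]
```

```bash
python3 -m jog '0 -2 -10 0 0 0 0;0 -2 -15 0 0 0 0;0 -2 -18 0 0 0 0;0 -2 -18 0 0 0 87;0 -2 -18 0 0 0 87;0 -2 -18 0 0 0 87;0 -2 -18 0 0 0 87;0 -2 -18 0 0 0 87;14 3 11 0 0 0 87;30 10 46 0 0 0 87;46 15 80 0 0 0 87;46 15 80 0 0 0 87'; python3 -m jog '0 0 30 -38 -14 -80 87;0 0 30 -38 -14 -80 87;0 0 30 -38 -14 -80 87;0 0 30 -38 -14 -80 87;0 0 30 -38 -14 -80 87;0 0 30 -38 -14 -80 87;0 0 30 -38 -14 -80 87;0 0 30 -38 -14 -80 87;0 0 30 -38 -14 -80 87;0 0 30 -38 -14 -80 87;0 0 30 -38 -14 -80 87;0 0 30 -38 -14 -80 87'
python3 - <<'E'
from h import *
print(np.round(env.get_state()['joints'],2))
t=env.grab_frame('top')
for (c,wh,a),ar in blobs(t,(55,60,30),(90,255,255),(200,130,385,285)): print(ar,np.round(at(t,*c,42),1),[np.round(at(t,*p,42)[:2]).tolist() for p in cv2.boxPoints((c,wh,a))])
E
```

```text
time_s: 10.7
ee_pos: [561.6, -25.7, 124.4]
tcp_rot: [0.477, -2.639, 0.114]
contact_force: [1.5, 0.2, 0.2]
opening: 85.3
grip_force: 0.0
time_s: 11.9
ee_pos: [558.4, -27.5, 149.8]
tcp_rot: [-1.601, -2.317, 0.55]
contact_force: [0.3, 0.4, -0.4]
opening: 87.3
grip_force: 0.0
[ 0.26  0.65 -0.56  1.31  0.36  1.74  0.06]
368 [517.1 -41.4  42. ] [[552.0, -11.0], [563.0, -39.0], [483.0, -71.0], [471.0, -44.0]]
```

```bash
cat >> h.py <<'E'
def pil2(mid,a=20,yaw=60,g=19,flip=-1):
    c,s=np.cos(np.radians(yaw)),np.sin(np.radians(yaw));h=np.array([c,s,0]);tz=np.cos(np.radians(a))*h-np.sin(np.radians(a))*np.array([0,0,1])
    goto(np.array(mid)+g*tz,tz,flip*np.array((-s,c,0)))
E
python3 - <<'E'
from h import *
pil2((519,-41,29),117,21);pil2((519,-41,129),117,21)
E
```

```text
shift [ -47.5  -16.6 -137.8] turn [-38.6 -14.4 -80. ]
shift [-47.5 -16.6 -37.8] turn [-38.6 -14.4 -80. ]
```

```bash
python3 -m jog '0 0 0 -39 -14 -80 87;0 0 0 -39 -14 -80 87;0 0 0 -39 -14 -80 87;0 0 0 -39 -14 -80 87;0 0 0 -39 -14 -80 87;0 0 0 -39 -14 -80 87;0 0 0 -39 -14 -80 87;0 0 0 -39 -14 -80 87;-20 -8 -20 -39 -14 -80 87;-47 -16 -38 -39 -14 -80 87;-47 -16 -38 -39 -14 -80 87;-47 -16 -38 -39 -14 -80 87;-47 -16 -38 -39 -14 -80 87'
python3 - <<'E'
from h import *
pil2((519,-41,29),117,21);pil2((519,-41,129),117,21)
print(np.round(env.get_state()['joints'],2))
E
```

```text
time_s: 13.25
ee_pos: [512.2, -43.3, 112.5]
tcp_rot: [2.924, 0.541, -0.712]
contact_force: [-0.1, 0.6, -1.1]
opening: 86.9
grip_force: 0.0
shift [  -1.2   -0.8 -100.4] turn [ 0.  -0.4  0.1]
shift [-1.2 -0.8 -0.4] turn [ 0.  -0.4  0.1]
[ 0.1   0.54 -0.26  1.5   0.23  1.59 -1.41]
```

```bash
python3 -m jog '-1 -1 -40 0 0 0 87;-1 -1 -75 0 0 0 87;-1 -1 -92 0 0 0 87;-1 -1 -100 0 0 0 87;-1 -1 -100 0 0 0 0;-1 -1 -100 0 0 0 0;-1 -1 -100 0 0 0 0;-1 -1 -100 0 0 0 0;-1 -1 -100 0 0 0 0;-1 -1 -100 0 0 0 0;-1 -1 -100 0 0 0 0;-1 -1 -100 0 0 0 0;-1 -1 -60 0 0 0 0;-1 -1 -20 0 0 0 0;-1 -1 20 0 0 0 0;-1 -1 60 0 0 0 0;-1 -1 60 0 0 0 0' 40
python3 - <<'E'
from h import *
for a,y in((117,60),(90,60),(60,60),(40,60),(20,60)):pil2((540,-20,190),a,y)
E
```

```text
time_s: 14.95
ee_pos: [512.9, -44.3, 176.8]
tcp_rot: [2.926, 0.534, -0.701]
contact_force: [0.6, -0.1, -4.6]
opening: 27.8
grip_force: 40.0
shift [22.8 16.8 -3.8] turn [ 0.1  0.1 39.3]
shift [27.1 24.3 -5.8] turn [ 17.9 -20.9  38.6]
shift [31.8 32.5 -3.3] turn [ 37.7 -44.2  36. ]
shift [34.4 36.9  0.9] turn [ 50.8 -59.6  33.2]
shift [36.  39.7  6.7] turn [ 63.8 -75.   29.4]
```

```bash
python3 -m jog '5 3 0 0 0 8 0;10 6 0 0 0 16 0;14 10 0 0 0 24 0;18 13 0 0 0 32 0;23 17 0 0 0 39 0;24 19 0 6 -7 39 0;25 21 0 12 -14 39 0;27 24 0 18 -21 39 0;28 26 0 23 -27 38 0;29 28 0 28 -32 37 0;30 30 0 33 -38 37 0;32 32 0 38 -44 36 0;33 34 0 42 -49 35 0;34 36 0 47 -54 34 0;34 37 1 51 -60 33 0;35 38 3 55 -65 32 0;36 39 5 59 -70 31 0;36 40 7 64 -75 29 0;36 40 7 64 -75 29 0;36 40 7 64 -75 29 0'
python3 - <<'E'
from h import *
print(np.round(env.get_state()['joints'],2));pil2((540,-20,190),20,60)
E
```

```text
time_s: 16.95
ee_pos: [546.2, -4.6, 177.7]
tcp_rot: [-1.904, -1.092, -1.314]
contact_force: [0.8, -0.7, -5.1]
opening: 27.4
grip_force: 40.0
[ 0.92  0.4  -0.4   2.05 -1.2   1.21  0.78]
shift [2.8 0.1 5.8] turn [ 0.2 -0.6  0. ]
```

```bash
python3 - <<'E'
from h import *
pil2((588,90,150),20,60);pil2((588,90,61),20,60)
E
python3 -m jog '20 30 0 0 0 0 0;40 70 -5 0 0 0 0;51 110 -20 0 0 0 0;51 110 -34 0 0 0 0;51 110 -34 0 0 0 0;51 110 -34 0 0 0 0'
python3 - <<'E'
from h import *
print(np.round(env.get_state()['joints'],2));pil2((588,90,61),20,60);pil2((592,196,59),20,60)
s=env.grab_frame('scene');cv2.imwrite('pics/g1.png',cv2.resize(s['img'][110:260,200:400],(800,600)))
E
```

```text
shift [ 50.8 110.1 -34.2] turn [ 0.2 -0.6  0. ]
shift [  50.8  110.1 -123.2] turn [ 0.2 -0.6  0. ]
time_s: 17.55
ee_pos: [598.2, 104.6, 145.5]
tcp_rot: [-1.903, -1.095, -1.319]
contact_force: [0.8, -0.4, -5.0]
opening: 27.4
grip_force: 40.0
[ 0.99  0.56 -0.77  2.07 -1.25  0.86  0.8 ]
shift [ -1.3   0.8 -91. ] turn [ 0.3 -0.4  0. ]
shift [  2.7 106.8 -93. ] turn [ 0.3 -0.4  0. ]
```

View pics/g1.png

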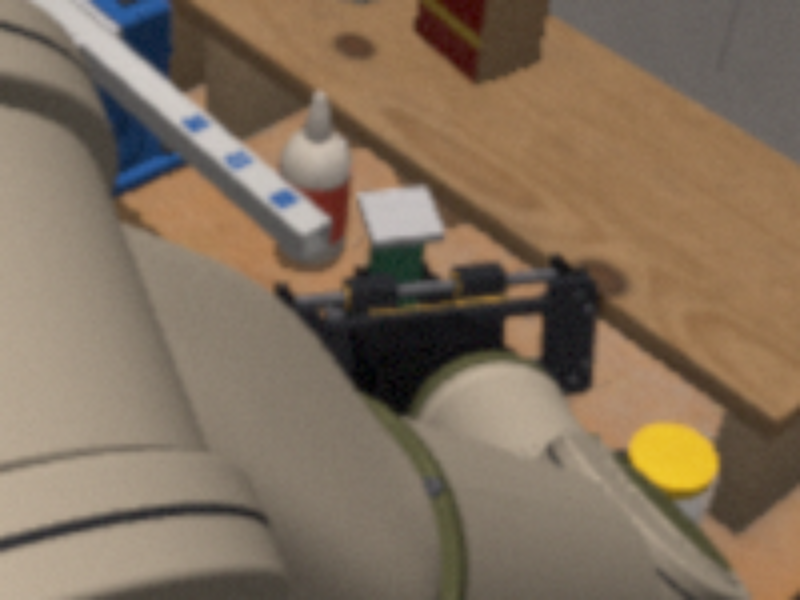

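The crop shows the pillar upright in the gripper, head at (400,210), clear of the rail end at (325,230), with the jar and bottle standing. I'll descend next, then slide under the rail.

```bash
python3 -m jog '-1 1 -30 0 0 0 0;-1 1 -55 0 0 0 0;-1 1 -75 0 0 0 0;-1 1 -85 0 0 0 0;-1 1 -90 0 0 0 0;-1 1 -90 0 0 0 0;-1 1 -90 0 0 0 0'
python3 - <<'E'
from h import *
print(np.round(env.get_state()['joints'],2));pil2((592,196,59),20,60)
t=env.grab_frame('top')
for (c,wh,a),ar in blobs(t,(20,150,80),(35,255,255),(320,90,385,160)): print(c,wh,a)
cv2.imwrite('pics/top_g.png',t['img'])
E
```

```text
time_s: 18.3
ee_pos: [597.2, 106.2, 56.1]
tcp_rot: [-1.9, -1.094, -1.32]
contact_force: [0.8, -0.0, -4.2]
opening: 27.6
grip_force: 40.0
[ 0.96  0.78 -0.73  2.05 -1.25  0.76  0.99]
shift [  3.7 105.3  -3.6] turn [ 0.2 -0.3  0. ]
(357.5, 128.5) (21.0, 21.0) 90.0
```

```bash
python3 -m jog '1 20 0 0 0 0 0;2 45 0 0 0 0 0;2 65 0 0 0 0 0;3 85 0 0 0 0 0;4 100 0 0 0 0 0;4 105 0 0 0 0 0;4 105 0 0 0 0 0;4 105 0 0 0 0 0;4 105 -2 0 0 0 0;4 105 -2 0 0 0 0'
python3 - <<'E'
from h import *
print(np.round(env.get_state()['joints'],2));pil2((592,196,55),20,60)
E
```

```text
time_s: 19.35
ee_pos: [601.0, 210.5, 52.7]
tcp_rot: [-1.902, -1.093, -1.319]
contact_force: [0.9, 0.5, -4.4]
opening: 27.7
grip_force: 40.0
[ 1.03  1.   -1.06  2.1  -1.26  0.38  1.04]
shift [-0.   1.  -4.2] turn [ 0.2 -0.4  0.1]
```

```bash
python3 -m jog '0 1 -1 0 0 0 0;0 1 -2 0 0 0 0;0 1 -3 0 0 0 0;0 1 -3 0 0 0 0'; python3 -m jog '0 0 -1 0 0 0 0;0 0 -1 0 0 0 0'
python3 - <<'E'
from h import *
t=env.grab_frame('top');s=env.grab_frame('scene')
cv2.imwrite('pics/i1.png',np.hstack([cv2.resize(t['img'][120:240,200:320],(400,400),interpolation=2),cv2.resize(s['img'][130:230,230:330],(400,400),interpolation=2)]))
E
```

```text
time_s: 19.75
ee_pos: [600.6, 212.4, 50.0]
tcp_rot: [-1.9, -1.093, -1.319]
contact_force: [-0.1, -0.3, -5.1]
opening: 27.6
grip_force: 40.0
time_s: 19.95
ee_pos: [600.7, 212.4, 49.1]
tcp_rot: [-1.9, -1.093, -1.319]
contact_force: [0.9, -0.1, -5.7]
opening: 27.8
grip_force: 40.0
```

View pics/i1.png

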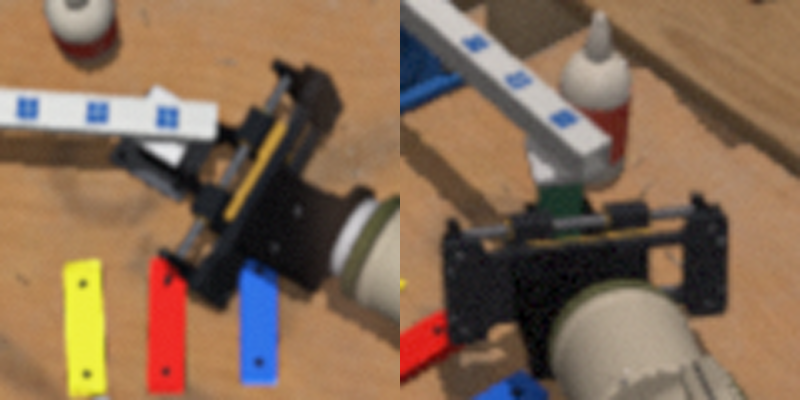

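The top crop shows the head's corners out on both sides of the rail at (155,88) and (170,165), about 40 mm from the rail's end. I'll lower until the foot touches.

```bash
python3 -m jog '0 0 -1 0 0 0 0;0 0 -2 0 0 0 0;0 0 -2 0 0 0 0'; python3 -m jog '0 0 -1 0 0 0 0;0 0 -2 0 0 0 0;0 0 -2 0 0 0 0';python3 - <<'E'
from h import *
s=env.get_state();print(s['wrist_torque']);t=env.grab_frame('top');print(at(t,249.5,157.5,110))
E
```

```text
time_s: 20.35
ee_pos: [600.6, 212.4, 47.0]
tcp_rot: [-1.9, -1.093, -1.319]
contact_force: [0.3, 0.1, -5.0]
opening: 27.8
grip_force: 40.0
time_s: 20.65
ee_pos: [600.8, 212.8, 46.1]
tcp_rot: [-1.898, -1.093, -1.32]
contact_force: [-2.1, -2.2, 2.8]
opening: 27.5
grip_force: 40.0
[-0.95199921  0.701295    0.13506072]
[593.16190597 203.74873117 110.        ]
```

The foot has touched. I'll release and back out along the tool heading.

```bash
python3 -m jog '0 0 0 0 0 0 40;0 0 0 0 0 0 55;0 0 0 0 0 0 80;0 0 0 0 0 0 80;0 0 0 0 0 0 80;0 0 0 0 0 0 80;-10 -17 2 0 0 0 80;-22 -38 4 0 0 0 80;-35 -60 8 0 0 0 80;-50 -87 12 0 0 0 80;-60 -104 15 0 0 0 80;-60 -104 15 0 0 0 80'
python3 - <<'E'
from h import *
t=env.grab_frame('top');s=env.grab_frame('scene');print(np.round(env.get_state()['joints'],2))
cv2.imwrite('pics/j1.png',np.hstack([cv2.resize(t['img'][120:240,200:320],(400,400),interpolation=2),cv2.resize(s['img'][130:230,230:330],(400,400),interpolation=2)]))
E
```

```text
time_s: 21.9
ee_pos: [540.8, 105.5, 59.7]
tcp_rot: [-1.905, -1.092, -1.32]
contact_force: [-0.1, 0.2, 0.2]
opening: 80.3
grip_force: 0.0
[ 1.22  0.84 -0.95  2.17 -1.1   0.65  0.95]
```

View pics/j1.png

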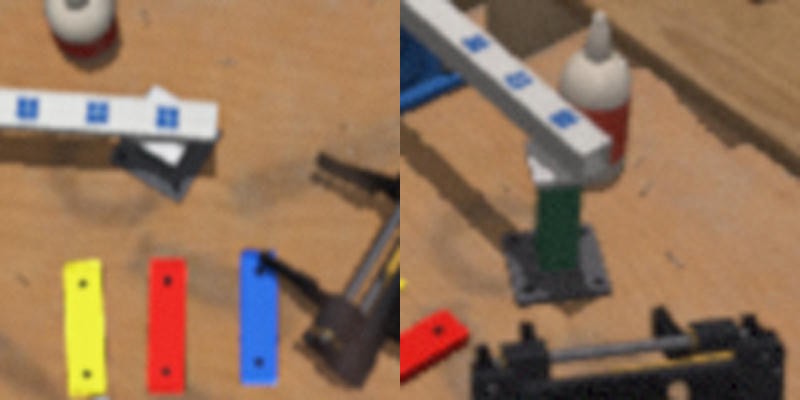

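The pillar stands upright on its foot under the rail, released; its foot is at scene crop (555,265). Next I'll bring the tool vertical and touch the rail's top to measure the gap.

Run:
```python
from h import *
for a,y in((50,60),(90,60),(90,-2.8)): pil2((592,195,220),a,y,0)
```

```text
shift [ 51.2  86.6 159.7] turn [-25.8  14.6   0.1]
shift [ 51.2  86.6 159.7] turn [-60.5  34.7   0.2]
shift [ 51.2  86.6 159.7] turn [-35.1  63.9 -54.4]
```

```bash
python3 -m jog '-10 -10 40 -7 4 0 80;-20 -20 80 -14 8 0 60;-20 -20 120 -21 12 0 0;-20 -20 160 -28 16 0 0;-20 -20 180 -35 20 0 0;-20 -10 180 -43 25 0 0;-20 0 180 -50 29 0 0;-20 0 180 -60 35 0 0;-20 0 180 -57 41 -9 0;-20 0 180 -54 46 -18 0;-20 0 180 -50 51 -27 0;-10 0 180 -46 56 -36 0;0 20 180 -41 60 -45 0;20 40 180 -35 64 -54 0;40 60 180 -35 64 -54 0;51 86 170 -35 64 -54 0;51 86 160 -35 64 -54 0;51 86 160 -35 64 -54 0;51 86 160 -35 64 -54 0' 20
python3 - <<'E'
from h import *
print(np.round(env.get_state()['joints'],2));pil2((592,195,160),90,-2.8,0)
E
```

```text
time_s: 23.9
ee_pos: [591.1, 195.4, 219.9]
tcp_rot: [-3.135, 0.063, 0.004]
contact_force: [0.1, -0.9, 0.8]
opening: 0.4
grip_force: 0.0
[ 0.27  0.47 -0.9   1.44  0.36  1.41 -2.25]
shift [  0.9  -0.4 -59.9] turn [-0.4 -0.1 -0.5]
```

```bash
python3 -m jog '0 0 -30 0 0 0 0;0 0 -55 0 0 0 0;0 0 -64 0 0 0 0;0 0 -66 0 0 0 0;0 0 -66 0 0 0 0'; python3 -m jog '0 0 -1 0 0 0 0;0 0 -2 0 0 0 0;0 0 -2 0 0 0 0';python3 -m jog '0 0 -1 0 0 0 0;0 0 -2 0 0 0 0;0 0 -2 0 0 0 0'
```

```text
time_s: 24.4
ee_pos: [592.1, 194.4, 155.4]
tcp_rot: [-3.135, 0.07, 0.0]
contact_force: [0.2, 0.0, 0.3]
opening: 0.4
grip_force: 0.0
time_s: 24.7
ee_pos: [591.8, 194.5, 152.7]
tcp_rot: [-3.135, 0.071, 0.001]
contact_force: [-0.2, 0.3, -0.2]
opening: 0.3
grip_force: 0.0
time_s: 25.0
ee_pos: [591.6, 194.4, 150.0]
tcp_rot: [-3.135, 0.071, 0.003]
contact_force: [-0.2, 0.3, 0.4]
opening: 0.5
grip_force: 0.0
```

```bash
python3 -m jog '0 0 -1 0 0 0 0;0 0 -1 0 0 0 0;0 0 -1 0 0 0 0';python3 -m jog '0 0 -1 0 0 0 0;0 0 -1 0 0 0 0;0 0 -1 0 0 0 0';python3 -m jog '0 0 -1 0 0 0 0;0 0 -1 0 0 0 0;0 0 -1 0 0 0 0'
```

```text
time_s: 25.3
ee_pos: [591.7, 194.4, 149.2]
tcp_rot: [-3.135, 0.071, 0.002]
contact_force: [-0.0, 0.4, 0.1]
opening: 0.6
grip_force: 0.0
time_s: 25.6
ee_pos: [591.6, 194.4, 148.2]
tcp_rot: [-3.135, 0.071, 0.002]
contact_force: [0.5, 0.2, 0.2]
opening: 0.4
grip_force: 0.0
time_s: 25.9
ee_pos: [591.8, 194.5, 147.4]
tcp_rot: [-3.135, 0.071, 0.002]
contact_force: [-0.1, -0.9, 2.7]
opening: 0.3
grip_force: 1.4
```

```bash
python3 -m jog '0 0 -1 0 0 0 0;0 0 -1 0 0 0 0'; python3 -m jog '0 0 10 0 0 0 0;0 0 40 0 0 0 0;-20 -20 70 0 0 0 30;-60 -40 70 0 0 0 50;-100 -70 70 0 0 0 50;-140 -70 60 0 0 0 50;-180 -70 60 0 0 0 50;-180 -70 60 0 0 0 50';  python3 - <<'E'
from h import *
print(np.round(env.get_state()['joints'],2))
t=env.grab_frame('top');s=env.grab_frame('scene')
for f,r in((t,(200,180,385,285)),(s,(180,190,300,260))):
  for (c,wh,a),ar in blobs(f,(105,130,60),(125,255,255),r): print(ar,np.round(at(f,*c,10)[:2],1),[np.round(at(f,*p,10)[:2]).tolist() for p in cv2.boxPoints((c,wh,a))])
pil2((412,127,60),90,0,0)
E
```

```text
time_s: 26.1
ee_pos: [591.8, 194.5, 147.4]
tcp_rot: [-3.135, 0.071, 0.001]
contact_force: [-3.3, -2.3, 10.9]
opening: 0.5
grip_force: 5.5
time_s: 26.9
ee_pos: [408.3, 124.3, 206.9]
tcp_rot: [3.14, -0.07, 0.003]
contact_force: [1.1, -1.0, 1.4]
opening: 40.7
grip_force: 0.0
[ 0.68 -0.09 -1.    1.93 -0.08  1.26 -1.92]
238 [476.2 127.2] [[507.0, 141.0], [508.0, 114.0], [445.0, 113.0], [445.0, 140.0]]
369 [454.7 124.3] [[403.0, 138.0], [515.0, 141.0], [508.0, 110.0], [398.0, 109.0]]
47 [345.  128.6] [[342.0, 141.0], [357.0, 128.0], [348.0, 116.0], [333.0, 129.0]]
shift [   0.2    3.1 -147. ] turn [-0.2  0.1  2.6]
```

The firm stop at 147.4 puts the underside at about 122.4 and the gap at about 12.4 mm, so the 10 mm blue packer is the one. I'll grip its near end.

```bash
python3 -m jog '0 3 -50 0 0 2.6 55;0 3 -100 0 0 2.6 55;0 3 -130 0 0 2.6 55;0 3 -146 0 0 2.6 55;0 3 -146 0 0 2.6 55;0 3 -146 0 0 2.6 55'
python3 - <<'E'
from h import *
pil2((412,127,2),90,0,0)
E
```

```text
time_s: 27.6
ee_pos: [412.2, 128.4, 60.5]
tcp_rot: [-3.134, -0.001, 0.004]
contact_force: [-0.4, -0.5, -0.2]
opening: 55.1
grip_force: 0.0
shift [ -0.2  -1.4 -58.5] turn [-0.5 -0.2 -0. ]
```

```bash
python3 -m jog '0 -1 -30 0 0 0 55;0 -1 -48 0 0 0 55;0 -1 -55 0 0 0 55;0 -1 -58 0 0 0 55;0 -1 -58 0 0 0 55' ; python3 -m jog '0 0 0 0 0 0 0;0 0 0 0 0 0 0;0 0 0 0 0 0 0;0 0 0 0 0 0 0;0 0 0 0 0 0 0;0 0 0 0 0 0 0;0 0 40 0 0 0 0;0 0 80 0 0 0 0;0 0 108 0 0 0 0;0 0 108 0 0 0 0;0 0 108 0 0 0 0' 50
python3 - <<'E'
from h import *
s=env.get_state();e=s['ee_pos'];t=env.grab_frame('top');f=env.grab_frame('scene');print(e,s['opening'],s['wrist_torque'])
# far end of packer: expected corners vs seen blobs in both views
for g,r in((t,(200,100,385,285)),(f,(150,100,330,260))):
  for (c,wh,a),ar in blobs(g,(105,130,60),(125,255,255),r): print(ar,np.round(cv2.boxPoints((c,wh,a)),1).tolist())
for dx in(98,):
  for dy in(-15,15): print('exp',proj(t,e+[dx,dy,8]),proj(f,e+[dx,dy,8]),'3mm lower',proj(f,e+[dx,dy,5]))
a=f['img'][130:240,200:320];cv2.imwrite('pics/k1.png',cv2.resize(a,(654,600),interpolation=2))
E
```

```text
time_s: 28.1
ee_pos: [412.4, 126.7, 3.0]
tcp_rot: [-3.136, -0.0, 0.001]
contact_force: [-0.7, -0.4, 0.6]
opening: 55.0
grip_force: 0.0
time_s: 29.2
ee_pos: [411.9, 126.0, 110.2]
tcp_rot: [-3.137, 0.001, 0.001]
contact_force: [-0.4, 0.2, -0.6]
opening: 29.1
grip_force: 50.0
[411.86414448 126.01058781 110.20482299] 29.128578151105263 [-0.11524736  0.2312028   0.00929852]
265 [[275.0, 192.0], [286.0, 192.0], [286.0, 216.0], [275.0, 216.0]]
24 [[248.0, 153.0], [252.0, 153.0], [252.0, 157.0], [248.0, 157.0]]
22 [[206.0, 150.0], [210.0, 150.0], [210.0, 154.0], [206.0, 154.0]]
475 [[188.0, 123.4000015258789], [208.39999389648438, 121.80000305175781], [211.1999969482422, 158.89999389648438], [190.8000030517578, 160.5]]
47 [[209.0, 254.0], [217.0, 254.0], [217.0, 259.0], [209.0, 259.0]]
28 [[227.5, 215.5], [229.5, 213.5], [236.0, 220.0], [234.0, 222.0]]
exp [286.73258972 191.33702467] [268.25982978 201.41020307] 3mm lower [268.21848868 202.22601645]
exp [274.49477754 191.12433797] [260.54439993 194.69199391] 3mm lower [260.51978141 195.50900079]
```

The packer is held, with its far end at top row 192 as expected. I'll stage it in front of the gap, far end raised about 1.2° against droop.

```bash
python3 -m jog '10 20 4 0 -0.5 -1 0;20 40 4 0 -1 -2 0;30 60 4 0 -1.2 -2.8 0;43 78 4 0 -1.2 -2.8 0;43 78 4 0 -1.2 -2.8 0;43 78 4 0 -1.2 -2.8 0'
python3 - <<'E'
from h import *
s=env.get_state();e=s['ee_pos'];t=env.grab_frame('top');f=env.grab_frame('scene');print(e,np.round(s['joints'],2))
for g,r in((t,(200,140,300,285)),(f,(200,130,300,240))):
  for (c,wh,a),ar in blobs(g,(105,130,60),(125,255,255),r): print(ar,np.round(cv2.boxPoints((c,wh,a)),1).tolist())
for dy in(-15,15):
  for dz in (7,5): print(dy,dz,proj(t,e+[98,dy-4.8,dz]),proj(f,e+[98,dy-4.8,dz]))
cv2.imwrite('pics/l1.png',np.hstack([cv2.resize(t['img'][130:210,210:290],(400,400),interpolation=2),cv2.resize(f['img'][130:210,220:300],(400,400),interpolation=2)]))
E
```

```text
time_s: 29.9
ee_pos: [453.5, 204.8, 112.9]
tcp_rot: [-3.134, 0.074, -0.026]
contact_force: [-0.4, -0.3, 0.1]
opening: 29.0
grip_force: 50.0
[453.5393665  204.75105651 112.87158074] [ 0.43  0.29 -1.06  1.9   0.29  1.1  -2.36]
24 [[248.0, 153.0], [252.0, 153.0], [252.0, 157.0], [248.0, 157.0]]
23 [[206.0, 150.0], [210.0, 150.0], [210.0, 154.0], [206.0, 154.0]]
32 [[200.0, 130.0], [204.0, 130.0], [204.0, 140.0], [200.0, 140.0]]
32 [[238.0, 146.0], [244.0, 146.0], [244.0, 152.0], [238.0, 152.0]]
30 [[223.0, 188.0], [228.0, 188.0], [228.0, 194.0], [223.0, 194.0]]
-15 7 [256.84037815 173.80303152] [261.92233743 177.81738138]
-15 5 [256.83026806 173.90280489] [261.90470572 178.36396237]
15 7 [244.59349746 173.5830147 ] [254.70968153 171.80615645]
15 5 [244.61017918 173.68331143] [254.70180668 172.35252067]
```

```bash
python3 -m jog '10 -0.5 1 0 0 0 0;20 -1 1 0 0 0 0;28 -1.4 1 0 0 0 0;28 -1.4 1 0 0 0 0'; python3 -m jog '8 -0.4 0 0 0 0 0;16 -0.8 0 0 0 0 0;16 -0.8 0 0 0 0 0'
```

```text
time_s: 30.4
ee_pos: [483.2, 202.6, 114.7]
tcp_rot: [-3.135, 0.078, -0.028]
contact_force: [1.1, 0.0, -0.1]
opening: 28.8
grip_force: 50.0
time_s: 30.7
ee_pos: [499.7, 202.0, 115.0]
tcp_rot: [-3.134, 0.077, -0.031]
contact_force: [0.1, 0.7, -2.4]
opening: 29.0
grip_force: 50.0
```

The tip is in the gap, rubbing lightly on the rail's underside. I'll lower 1 mm and continue.

```bash
python3 -m jog '0 0 -1 0 0 0 0;6 -0.3 -1 0 0 0 0;12 -0.6 -1 0 0 0 0;12 -0.6 -1 0 0 0 0'; python3 -m jog '6 -0.3 0 0 0 0 0;12 -0.6 0 0 0 0 0;12 -0.6 0 0 0 0 0'
```

```text
time_s: 31.1
ee_pos: [511.7, 201.4, 114.3]
tcp_rot: [-3.134, 0.078, -0.032]
contact_force: [0.9, -0.2, -1.6]
opening: 29.2
grip_force: 50.0
time_s: 31.4
ee_pos: [523.6, 200.8, 114.2]
tcp_rot: [-3.134, 0.077, -0.031]
contact_force: [0.9, -0.3, -1.8]
opening: 29.1
grip_force: 50.0
```

```bash
python3 -m jog '7 -0.3 0 0 0 0 0;14 -0.7 0 0 0 0 0;20 -1 0 0 0 0 0;25 -1.2 0 0 0 0 0;25 -1.2 0 0 0 0 0'; python3 -m jog '0 0 -0.5 0 0.6 0 0;0 0 -1 0 1 0 0;0 0 -1 0 1 0 0'
python3 - <<'E'
from h import *
t=env.grab_frame('top');f=env.grab_frame('scene')
cv2.imwrite('pics/m1.png',np.hstack([cv2.resize(t['img'][120:220,200:300],(400,400),interpolation=2),cv2.resize(f['img'][130:230,220:320],(400,400),interpolation=2)]))
E
```

```text
time_s: 31.9
ee_pos: [548.4, 199.7, 114.1]
tcp_rot: [-3.134, 0.077, -0.031]
contact_force: [-0.6, -0.1, -2.3]
opening: 28.6
grip_force: 50.0
time_s: 32.2
ee_pos: [547.7, 199.8, 113.2]
tcp_rot: [-3.135, 0.077, -0.003]
contact_force: [0.0, -0.6, -0.4]
opening: 29.2
grip_force: 50.0
```

```bash
python3 -m jog '0 0 -0.7 0 0 0 0;0 0 -0.7 0 0 0 0'; python3 -m jog '0 0 -0.7 0 0 0 0;0 0 -0.7 0 0 0 0'
```

```text
time_s: 32.5
ee_pos: [547.7, 199.9, 112.5]
tcp_rot: [-3.135, 0.076, -0.004]
contact_force: [0.0, -0.8, 0.1]
opening: 28.6
grip_force: 50.0
time_s: 32.7
ee_pos: [547.6, 199.9, 112.1]
tcp_rot: [-3.135, 0.076, -0.003]
contact_force: [-2.0, -1.1, 3.5]
opening: 28.9
grip_force: 50.0
```

```bash
python3 -m jog '0 0 0 0 0 0 35;0 0 0 0 0 0 45;0 0 0 0 0 0 55;0 0 0 0 0 0 55;0 0 0 0 0 0 55;-10 0 1 0 0 0 55;-30 0 3 0 0 0 55;-60 0 5 0 0 0 55;-100 0 10 0 0 0 55;-140 0 40 0 0 0 55;-150 0 80 0 0 0 55;-150 0 80 0 0 0 55;-150 0 80 0 0 0 55'
python3 - <<'E'
from h import *
t=env.grab_frame('top');f=env.grab_frame('scene')
cv2.imwrite('pics/n1.png',np.hstack([cv2.resize(t['img'][120:220,200:300],(400,400),interpolation=2),cv2.resize(f['img'][130:230,220:320],(400,400),interpolation=2)]))
E
```

```text
time_s: 34.0
ee_pos: [397.8, 199.4, 192.3]
tcp_rot: [-3.138, 0.078, -0.008]
contact_force: [-0.2, -0.3, -0.8]
opening: 55.2
grip_force: 0.0
```

View pics/n1.png

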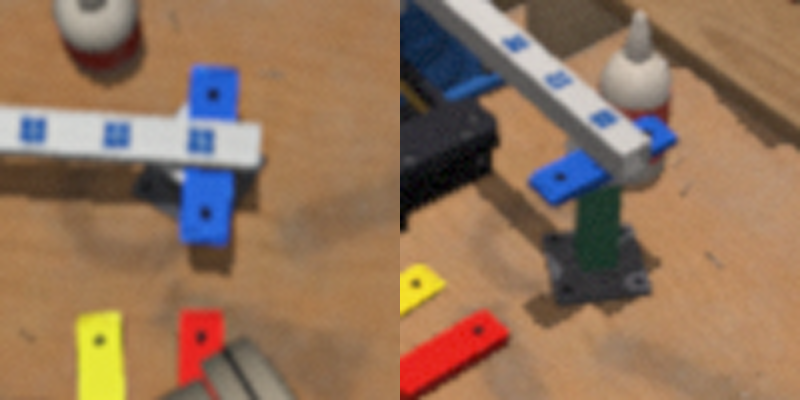

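The top crop shows the blue packer square across the rail, ends at (213,68) and (207,245), middle about 8 mm from the rail line and 6 mm from the head centre. It lies flat on the head of the upright pillar, the bottle stands, and the gripper is clear. I'll hand in.

Run:
```python
from h import *
t=env.grab_frame('top');print(at(t,252.5,159,120), [b[0][0] for b in blobs(t,(20,150,80),(35,255,255),(320,90,385,160))]);print(env.sign_off())
```

```text
[587.90593335 196.21403223 120.        ] [(357.5, 128.5)]
the job is handed in; nothing more can be done
None
```

I handed the job in at about 34 s: the pillar stands released under the rail's free end with the blue 10 mm packer flat across it in the measured 12–13 mm gap, so red (14 mm) should not fit (not tried), and both the bottle and the jar are still upright; no verdict came back.

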